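# Sort and put away the parts left from a chromatography run

## Task

Put away what the run has left on the desk pad beside the mouse: stand the two sample bottles upright in the two empty wells of the blue rack, set the two loose screw caps flat and side by side in the white tray, and lay the steel column down in its grey foam-lined case and shut the lid over it. Leave the small beaker and the dropper bottle where they stand.

Things in the scene. Friction and masses are not known exactly. Their poses are not given: they have to be found in the camera images.
- bottle_a: glass sample bottle with a ribbed white screw cap, standing upright on the desk pad: body 27 mm diameter and 47 mm high, cap 23 mm diameter, 58 mm high in all, 25 to 40 g. Origin: centre of its underside, z up. The two sample bottles are alike and either may go in either empty well
- bottle_b: glass sample bottle with a ribbed white screw cap, standing upright on the desk pad: body 27 mm diameter and 47 mm high, cap 23 mm diameter, 58 mm high in all, 25 to 40 g. Origin: centre of its underside, z up. Like the other one
- blue_cap: loose blue screw cap lying flat on the desk pad, 43 mm diameter, 19 mm high, 15 g. Origin: centre of its underside, z up
- white_cap: loose white screw cap lying flat on the desk pad, 52 mm diameter; its outer side to grip is 20 mm high, 24 mm high in all, 17 g. Origin: centre of its underside, z up
- column: steel chromatography column lying on the desk pad, 0.11 to 0.2 kg: a 9.6 mm rod, yellow round its middle, with a 16 mm nut at each end, 163 mm long, 17 mm wide. Origin: centre of its underside, rod axis 8 mm above; rod direction in the body frame (0.134, 0.991, 0). Grip across the rod at mid-length. A monitor screen stands beyond the pad from x = 0.70 m: draw the column back before swinging it across
- rack: blue bottle rack fixed on the bench or the pad, a block of 60 (x) x 168 (y) x 28 mm (z) with three round wells of 44 mm diameter and 24 mm depth in a row along its y, at y = -52, 0 and +52 mm from its centre. The middle well already holds another white-capped bottle (fixed, stands 34 mm out of the rack); the two outer wells are empty. The well floor is 4 mm above the origin, so a bottle in it stands 34 mm out. Origin: centre of the underside, z up
- tray: white shallow tray fixed on the bench or the pad, 110 (x) x 170 (y) mm outside, 102 x 162 mm inside; rim 15 mm high, floor 4 mm above the origin. Origin: centre of the underside, z up
- case: grey column case fixed on the bench or the pad, its lid standing open at the start: base 80 (x) x 196 (y) x 26 mm (z) outside, walls 3 mm, 74 x 190 mm inside, floor 4 mm above the origin. Black foam blocks 14 mm thick on the floor in the four corners leave a bay along y, 40 mm wide at both ends and 74 mm wide over the middle 94 mm, room for the fingers. The lid's hinge runs along the case's y at x = +40 mm, z = 26 mm. Origin: centre of the underside, z up
- case_lid (a joint): lid of the column case, a flat plate of 80 x 196 x 3 mm, 60 g: angle in rad, 0 shut, 1.92 fully open, where it stands by itself, leaning 0.35 rad (20 degrees) back past upright to the case's +x side, its free edge then at x = +67 mm, z = 101 mm in the case's frame. Pushed at its back from +x towards -x past upright (1.57) it falls shut by itself. A column lying up on the foam blocks keeps it from shutting
- mouse: bystander: black computer mouse, fixed on the desk pad, 106 (x) x 66 (y) x 36 mm, between the things to be sorted and the targets. Origin: centre of its underside
- beaker: bystander: small empty glass beaker standing on the bench, 48 mm diameter, 62 mm high; stays where it is. Origin: centre of its underside
- dropper_bottle: bystander: clear dropper bottle with red collar and red rubber bulb, 58 mm diameter, 134 mm high; stays where it is. Origin: centre of its underside
There are look-alikes about, which are no part of the job. Leave any black or yellow look-alike of the bottle_b alone.

How it is judged:
By the outcome, as a careful person would: the job done as asked, in the order asked, and still so for the second after the job is handed in, with the robot touching nothing.
It also fails if it takes over 144 s, if anything falls off the work surface, if the arm or the gripper's body presses on something with over 40 N, if the wrist force passes 120 N, or if a joint passes its speed limit or range.

## Robot

A 7-joint arm with a two-finger parallel gripper is mounted at the origin on a cart in front of the work surface, level with it; the furniture and walls round the work are solid. World frame = base frame: x ahead of the robot, y to its left, z up, the work surface at z = 0. Lengths are in m, angles in degrees, forces in N, time in s.
With the tool pointing down it reaches from about 0.375 to 0.925 m from the base axis. Payload 3.1 kg.
Tool frame: the origin (TCP) lies midway between the tips of the shut fingers; the grasp point (between the pads) lies 19 mm behind it; z points along the fingers, y is the line along which they close (so a half turn about z gives the same grasp; the last joint's range is limited). The gripper opens to 85 mm and grips with 20 to 120 N. Pads are 22 mm wide; open, the fingers measure 114 mm over their backs; the gripper's body (76 mm by 85 mm) begins 54 mm behind the grasp point. The pads swing forward as they close: fully open they stand 13 mm farther back than shut.
Start: joints at [-82.838, 21.939, 2.515, 91.553, -1.026, 66.532, -2.859], TCP at [0.144, 0.634, 0.231] pointing down, gripper open.
Joint ranges: [-149.38, 149.38], [-23.57, 123.04], [-84.95, 90], [0, 143.3], [-89.99, 269.99], [3.08, 112.72], [-163.45, 163.45]. Speed limits (degrees/s): [159.86, 159.86, 180, 180, 180, 180, 180].

## Interface

Orientations are given as [roll, pitch, yaw] about the fixed x, y, z axes, in that order (R = Rz(yaw) Ry(pitch) Rx(roll)).
In Python, from cell import r gives the robot as it stands.
- The arm moves only by the tool play_rows, never from a script. Its argument "steps" is a list of rows, each a list of 5 numbers: the closure, from 0 (fully open) to 1 (shut), then the shift along the tool's x, y, z in m, then the turn about the tool's z in degrees. A call has 1 to 10 rows; each row is the pose to reach, as a shift and turn from the pose commanded when the call began, along the tool's axes at that moment; what a row does not reach only later rows make up. A row lasts 1/12 s, in which the tool goes at most 41.7 mm and 7.16 degrees, less where a joint would pass 70% of its speed; a pose out of reach is approached as far as the arm can. A call with a gripper value outside its range is refused whole. The fingers move at their own pace and stop on an object; "squeeze" is the grip in N (left out, the last holds). Time passes only in rows, so rows that repeat a pose let the fingers close. It gives the time, the measured TCP pose, the force, the opening and the grip force at its end, in the units of the state.
- r.read_state(): the state, without advancing time (a new reading comes with each control period).
- r.snapshot(name): name is "scene" or "top" or "wrist"; returns the picture (420x560x3 uint8, blue, green, red); there is no depth.
- r.camera_info(name): a dict with "mtx" (3x3 intrinsics, pixels), "distortion" ([k1, k2, p1, p2, k3] as OpenCV has them; the pictures are not rectified), "R" (3x3) and "t" (3): a world point X has camera coordinates R X + t. Camera axes: x right, y down, z forward; pixel columns grow to the right and rows downward; lengths in m; the calibration is good to about 2 mm. A picture is of the moment at which its call begins: read the wrist's pose just before it. camera_info takes no time and is no camera call; for the wrist camera it gives the pose at the moment of the call.
- r.sign_off(): hands the job in; it is judged then, once.
The state is a dict: "time_s": time; "joint_positions": joint angles; "dq": joint speeds; "tau": joint torques, N m; "ee_pos": TCP position; "orientation": TCP orientation; "wrist_force": force on the tool from outside, world axes, zero at the start; "wrist_torque": the same for the moment, N m; "grip_width": opening from 0.0 (shut) to 1.0 (fully open); "finger_force": force on a finger pad.
Only numpy, scipy, OpenCV 4.12 (cv2) and the standard library are available. Lean on these libraries where they do the work, as an engineer would, in place of code of your own. Each camera call takes 0.05 s, during which the arm holds its last target. There are 200 camera calls.

## Working session

There is one attempt and no reset: what is moved stays moved. The work goes in short steps, Python scripts to look and compute and a tool call to move; the robot and the scene stay as the last step left them, time stands still between calls to the robot, and variables do not carry over. Pictures are saved under pics/ and viewed, at most 16 in all, crops included, and the job is handed in when it is done.

Besides the shell and the picture viewer there is one more tool, called after ">>>" as a command line: name --pt "numbers of a row" for each row, then --argument value for the rest. play_rows: Moves the arm, as the interface text tells. Its arguments: {"type":"object","properties":{"steps":{"type":"array"},"squeeze":{"type":"number"}},"required":["steps"]}

```bash
ls; mkdir -p pics; python3 - <<'E'
from cell import r
import cv2
s=r.read_state();print(s)
for n in("scene","top"):
    im=r.snapshot(n);cv2.imwrite(f"pics/{n}0.png",im)
    c=r.camera_info(n);print(n,c)
E
```

```text
pics
{'time_s': 0.0, 'joint_positions': array([-82.8367963 ,  21.99189597,   2.51164606,  91.65101917,
        -1.02497046,  66.53089926,  -2.85643234]), 'dq': array([ 0.03140463, -0.10473601,  0.02005391,  0.03336155,  0.02431204,
       -0.05007158, -0.05681659]), 'tau': array([ 2.61820505e-04, -4.33445370e+01,  1.02410909e+00, -2.49520236e+01,
        1.04423042e-02,  1.10711076e-02,  7.72302883e-06]), 'ee_pos': array([0.14343866, 0.63299558, 0.22987215]), 'orientation': array([-1.79848923e+02,  8.74003794e-03,  1.67240556e+02]), 'wrist_force': array([ 0.43196333, -0.59605551, -0.21648322]), 'wrist_torque': array([ 0.05979519,  0.01483468, -0.02223763]), 'finger_force': 0.0, 'grip_width': 0.9994360488672267}
scene {'mtx': array([[387.07484403,   0.        , 281.24254845],
       [  0.        , 387.07484403, 216.72256745],
       [  0.        ,   0.        ,   1.        ]]), 'distortion': array([-0.00865176,  0.        ,  0.        ,  0.        ,  0.        ]), 'R': array([[ 0.58559182, -0.81054814,  0.0096921 ],
       [-0.5114393 , -0.37872002, -0.77136307],
       [ 0.6288975 ,  0.44674699, -0.63632152]]), 't': array([-0.31563659,  0.3270034 ,  0.82552284])}
top {'mtx': array([[456.96371089,   0.        , 275.55331168],
       [  0.        , 456.96371089, 201.46278987],
       [  0.        ,   0.        ,   1.        ]]), 'distortion': array([0.03794282, 0.        , 0.        , 0.        , 0.        ]), 'R': array([[-0.01393291, -0.99983937, -0.0112746 ],
       [-0.9957938 ,  0.01489597, -0.09040363],
       [ 0.09055706,  0.00996759, -0.99584139]]), 't': array([0.01161133, 0.55937572, 1.52184098])}
```

```bash
python3 - <<'E'
import cv2
for n in("scene","top"):
    im=cv2.imread(f"pics/{n}0.png");cv2.imwrite(f"pics/{n}0b.png",cv2.resize(im,(800,600),interpolation=cv2.INTER_CUBIC))
E
```

```text
(no output)
```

View pics/scene0b.png

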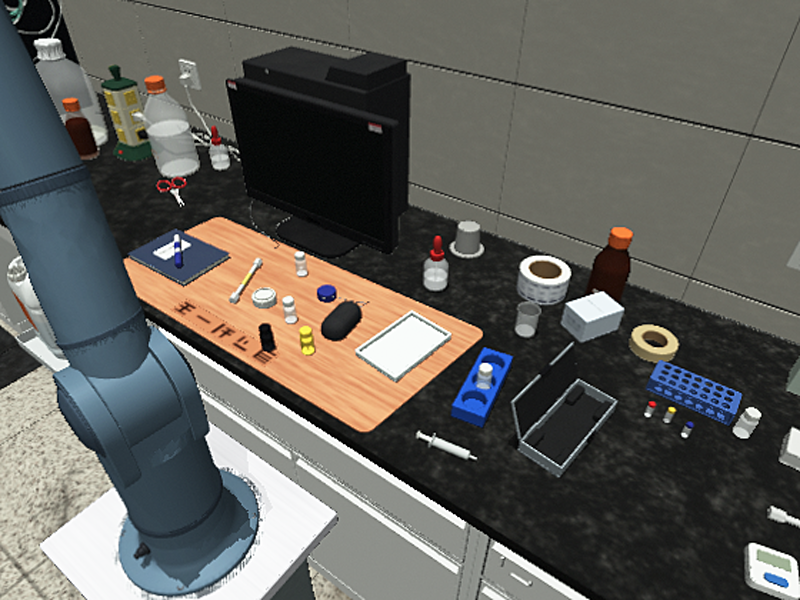

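View pics/top0b.png

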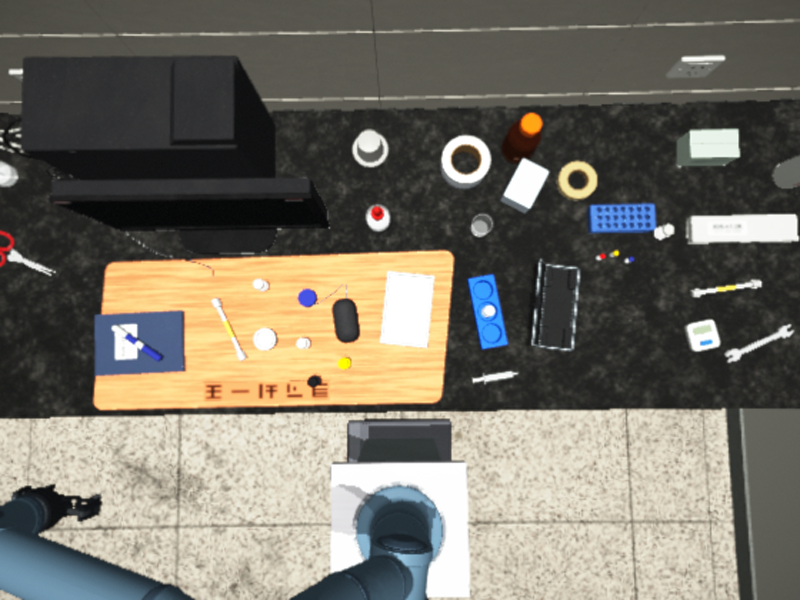

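The top view shows, on the pad, two white-capped bottles at (261,285) and (303,343), with black (314,381) and yellow (344,364) look-alikes. The blue cap is at (307,298), the white cap at (264,339), and the column runs (215,300)-(242,358). The tray is at (408,310), the rack at (488,312) and the case at (556,305). A second column at (727,287) and a white-capped bottle at (663,232) lie off the pad, so they aren't the ones meant.

```bash
cat > h.py <<'E'
import cv2, numpy as np
from cell import r
def ray(c,px):
    u=cv2.undistortPoints(np.array([[px]],float),c["mtx"],c["distortion"])[0,0]
    R=np.array(c["R"]);t=np.array(c["t"])
    return -R.T@t, R.T@np.array([u[0],u[1],1])
def onz(c,px,z):
    o,d=ray(c,px); return (o+d*(z-o[2])/d[2])
def proj(c,X):
    rv=cv2.Rodrigues(np.array(c["R"]))[0]
    return cv2.projectPoints(np.array(X,float).reshape(-1,1,3),rv,np.array(c["t"],float),c["mtx"],c["distortion"])[0][:,0]
def shift(X,yaw=None):
    "tool-frame shift from the present pose to world X (and turn to yaw)"
    s=r.read_state(); e=np.radians(s["orientation"])
    from scipy.spatial.transform import Rotation as Ro
    R=Ro.from_euler("xyz",e).as_matrix()
    return R.T@(np.array(X)-s["ee_pos"])
def blobs(im,mask,amin=15):
    n,l,st,ce=cv2.connectedComponentsWithStats(mask.astype(np.uint8))
    return [(ce[i].round(1),st[i]) for i in range(1,n) if st[i][4]>=amin]
E
python3 - <<'E'
from h import *
im=cv2.imread("pics/top0.png");c=r.camera_info("top")
hsv=cv2.cvtColor(im,cv2.COLOR_BGR2HSV).astype(int)
H,S,V=hsv[...,0],hsv[...,1],hsv[...,2]
roi=np.zeros(H.shape,bool);roi[175:290,65:420]=1
for nm,m,z in (("white",(S<70)&(V>150),0.03),("blue",(abs(H-112)<12)&(S>150)&(V>90),0.02)):
    for ce,st in blobs(im,m&roi,25): print(nm,ce,st, onz(c,ce,z).round(3), onz(c,ce,0).round(3))
for nm,p in dict(colA=(151,211),colB=(169,249),trayTL=(387,272),trayTR=(434,276),trayBL=(381,342),trayBR=(429,347),case1=(538,265),case2=(580,266),case3=(532,347),case4=(574,350),mouse=(345,320),padTL=(106,264),padBR=(441,402)).items():
    q=np.array(p)*(1 if nm[:3]=="col" else .7); print(nm,onz(c,q,0.01).round(3))
E
```

```text
white [284.7 216.2] [ 266  189   38   55 1730] [ 0.509 -0.027  0.03 ] [ 0.511 -0.027  0.   ]
white [182. 199.] [177 195  11   9  76] [0.572 0.32  0.03 ] [0.575 0.326 0.   ]
white [152.9 215.6] [148 209  11  16  69] [0.517 0.417 0.03 ] [0.519 0.426 0.   ]
white [341.5 217.4] [337 214  10   8  57] [ 0.502 -0.217  0.03 ] [ 0.504 -0.221  0.   ]
white [ 87.9 238.9] [ 78 226  23  26 417] [0.443 0.633 0.03 ] [0.443 0.645 0.   ]
white [184.9 236.9] [177 229  17  17 210] [0.444 0.309 0.03 ] [0.445 0.315 0.   ]
white [166.5 244.6] [162 236  10  17  72] [0.42  0.371 0.03 ] [0.42  0.378 0.   ]
white [211.8 240. ] [207 236  10   8  62] [0.433 0.219 0.03 ] [0.433 0.223 0.   ]
white [346.  263.4] [331 260  31   8 117] [ 0.349 -0.228  0.03 ] [ 0.347 -0.232  0.   ]
white [331.4 288.3] [193 287 227   3 447] [ 0.268 -0.177  0.03 ] [ 0.265 -0.18   0.   ]
blue [340.9 217.7] [327 192  29  53 924] [ 0.502 -0.216  0.02 ] [ 0.503 -0.219  0.   ]
blue [214.9 208.1] [209 203  12  11 100] [0.54 0.21 0.02] [0.542 0.213 0.   ]
blue [106.1 246.9] [100 242  13  11  71] [0.415 0.576 0.02 ] [0.415 0.583 0.   ]
colA [0.535 0.429 0.01 ]
colB [0.405 0.367 0.01 ]
trayTL [0.599 0.019 0.01 ]
trayTR [ 0.588 -0.093  0.01 ]
trayBL [0.432 0.036 0.01 ]
trayBR [ 0.419 -0.078  0.01 ]
case1 [ 0.61  -0.342  0.01 ]
case2 [ 0.606 -0.442  0.01 ]
case3 [ 0.415 -0.321  0.01 ]
case4 [ 0.407 -0.42   0.01 ]
mouse [0.486 0.121 0.01 ]
padTL [0.628 0.692 0.01 ]
padBR [ 0.29  -0.104  0.01 ]
```

>>> play_rows --pt "0 -0.2 -0.15 -0.04 0" --pt "0 -0.367 -0.265 -0.07 0" --pt "0 -0.367 -0.265 -0.07 0" --pt "0 -0.367 -0.265 -0.07 0" --pt "0 -0.367 -0.265 -0.07 0" --pt "0 -0.367 -0.265 -0.07 0" --pt "0 -0.367 -0.265 -0.07 0" --pt "0 -0.367 -0.265 -0.07 0" --pt "0 -0.367 -0.265 -0.07 0" --pt "0 -0.367 -0.265 -0.07 0"

```text
time_s: 0.93
ee_pos: [0.4165, 0.323, 0.2949]
orientation: [-180.0, -0.0, 167.2]
wrist_force: [1.0, 0.7, 0.5]
grip_width: 1.001
finger_force: 0.0
```

```bash
python3 - <<'E'
from h import *
c=r.camera_info("wrist"); s=r.read_state();print(s["time_s"],s["ee_pos"],s["orientation"],s["joint_positions"].round(1))
R=np.array(c["R"]);print(c["mtx"].round(1).tolist(),c["distortion"],-R.T@c["t"],R.round(3))
print(onz(c,(280,210),0).round(3),onz(c,(0,0),0).round(3),onz(c,(560,420),0).round(3))
cv2.imwrite("pics/w1.png",r.snapshot("wrist"))
E
```

```text
0.9333 [0.41653285 0.32299672 0.29489422] [-1.79979597e+02 -3.27111767e-02  1.67241907e+02] [-57.8   5.3  16.6 104.7  -1.6  70.2  36.5]
[[293.5, 0.0, 282.5], [0.0, 293.5, 210.1], [0.0, 0.0, 1.0]] [-0.0342093  0.         0.         0.         0.       ] [0.34089942 0.34063164 0.43696522] [[ 0.222  0.975  0.   ]
 [ 0.928 -0.211  0.307]
 [ 0.3   -0.068 -0.952]]
[0.478 0.306 0.   ] [0.109 0.008 0.   ] [1.084 0.795 0.   ]
```

View pics/w1.png

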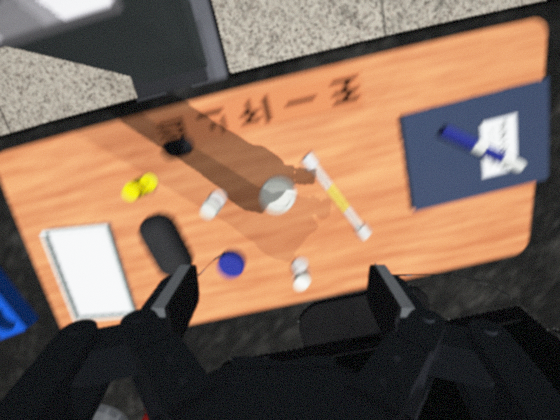

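The wrist view shows the whole pad: bottles at (213,203) and (300,272), blue cap at (231,264), white cap at (278,195), column from (310,160) to (364,233) and mouse at (165,243). The yellow and black look-alikes at (139,187) and (177,147) are clearly coloured, so the two white-capped glass bottles are the targets.

```bash
cat >> h.py <<'E'
def tri(c1,p1,c2,p2):
    o1,d1=ray(c1,p1);o2,d2=ray(c2,p2)
    A=np.stack([d1,-d2],1);k=np.linalg.lstsq(A,o2-o1,rcond=None)[0]
    a=o1+k[0]*d1;b=o2+k[1]*d2
    return (a+b)/2,np.linalg.norm(a-b)
E
python3 - <<'E'
from h import *
w=cv2.imread("pics/w1.png");c=r.camera_info("wrist");ct=r.camera_info("top");cs=r.camera_info("scene")
hsv=cv2.cvtColor(w,cv2.COLOR_BGR2HSV).astype(int);H,S,V=hsv[...,0],hsv[...,1],hsv[...,2]
roi=np.zeros(H.shape,bool);roi[130:300,100:400]=1
for nm,m in (("white",(S<60)&(V>110)),("blue",(abs(H-118)<14)&(S>120)&(V>60)),("yel",(abs(H-28)<6)&(S>150)&(V>120))):
    for ce,st in blobs(w,m&roi,25): print(nm,ce,st,onz(c,ce,.02).round(3))
crop=cv2.resize(w[140:310,110:390],None,fx=2.8,fy=2.8,interpolation=cv2.INTER_CUBIC)
s=cv2.imread("pics/scene0.png")[150:280,90:350]
s=cv2.resize(s,None,fx=3,fy=3,interpolation=cv2.INTER_CUBIC)
cv2.imwrite("pics/w1c.png",crop)
print("white/tri blue",tri(c,(231,264),ct,(214.9,208.1)))
E
```

```text
white [315.9 169.2] [303 153  28  36 383] [0.434 0.361 0.02 ]
white [277.4 194.7] [ 260  177   36   37 1024] [0.458 0.298 0.02 ]
white [212.9 204.2] [201 191  26  28 456] [0.45  0.201 0.02 ]
white [357.8 224.2] [345 208  26  32 313] [0.532 0.406 0.02 ]
white [110.9 268.7] [ 100  223   32   77 1562] [0.515 0.004 0.02 ]
white [300.6 274.5] [292 258  19  33 434] [0.597 0.302 0.02 ]
blue [230.9 263.6] [219 253  24  22 426] [0.551 0.198 0.02 ]
yel [139.2 186.9] [122 174  35  27 582] [0.398 0.103 0.02 ]
white/tri blue (array([0.53874145, 0.20641612, 0.04659085]), np.float64(0.0010511283007951636))
```

View pics/w1c.png

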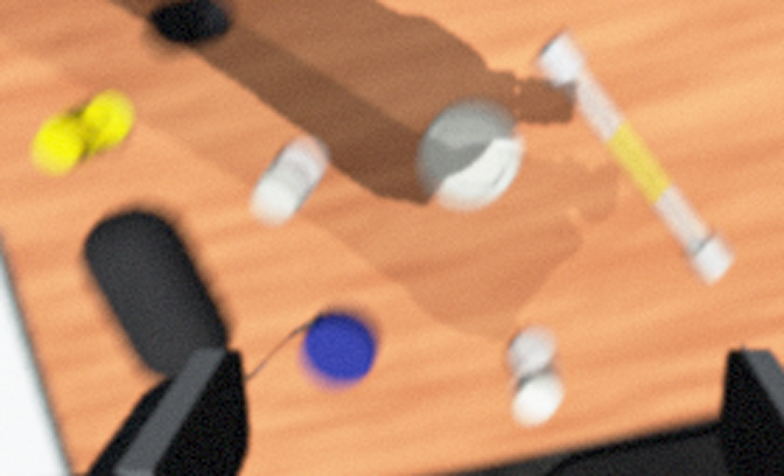

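The crop shows motion blur (the arm was still settling). I'll take a settled picture.

```bash
python3 - <<'E'
from h import *
for k in range(6): r.snapshot("wrist")
c=r.camera_info("wrist");ct=r.camera_info("top");s=r.read_state();print(s["time_s"],s["ee_pos"],abs(s["dq"]).max())
w=r.snapshot("wrist");cv2.imwrite("pics/w2.png",w);t=r.snapshot("top");cv2.imwrite("pics/t2.png",t)
hsv=cv2.cvtColor(w,cv2.COLOR_BGR2HSV).astype(int);H,S,V=hsv[...,0],hsv[...,1],hsv[...,2]
roi=np.zeros(H.shape,bool);roi[100:320,60:420]=1
for nm,m in (("white",(S<60)&(V>110)),("blue",(abs(H-118)<14)&(S>120)&(V>60)),("yel",(abs(H-28)<6)&(S>150)&(V>120))):
    for ce,st in blobs(w,m&roi,25): print(nm,ce,st,onz(c,ce,.02).round(3))
# predicted outlines from top estimates
for nm,X in dict(b1=(.433,.219),b2=(.572,.321)).items():
    print(nm,proj(c,[(*X,0),(*X,.058)]).round(1).tolist())
crop=cv2.resize(w[130:310,110:390],None,fx=2.8,fy=2.8,interpolation=cv2.INTER_CUBIC);cv2.imwrite("pics/w2c.png",crop)
import pickle;pickle.dump(c,open("w2.pkl","wb"))
E
```

```text
1.2833 [0.41425971 0.32642296 0.29428715] 0.5689341082341025
white [ 84.5 106.2] [ 60 100  73  20 755] [0.265 0.084 0.02 ]
white [315.7 167.9] [302 152  30  36 339] [0.418 0.375 0.02 ]
white [277.7 193.7] [ 260  176   36   36 1011] [0.443 0.313 0.02 ]
white [213.1 203. ] [201 190  25  27 452] [0.436 0.217 0.02 ]
white [358.5 224.5] [345 207  26  32 284] [0.517 0.422 0.02 ]
white [ 92.6 272.7] [  60  222   76   98 5662] [ 0.507 -0.011  0.02 ]
white [300.5 273.1] [292 258  18  31 435] [0.58 0.32 0.02]
white [159.6 311.1] [153 308  12   9  62] [0.6   0.072 0.02 ]
white [405.4 311.2] [401 308  11   9  61] [0.691 0.479 0.02 ]
blue [230.9 262.9] [218 250  26  26 525] [0.538 0.215 0.02 ]
yel [139.3 185.5] [122 173  35  26 562] [0.387 0.118 0.02 ]
b1 [[216.9, 197.0], [207.8, 208.3]]
b2 [[299.8, 262.9], [301.9, 281.6]]
```

View pics/w2c.png

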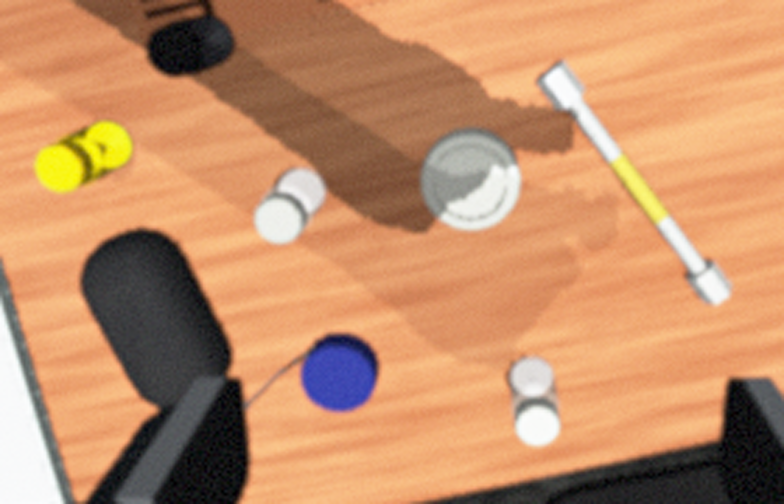

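The settled view agrees with the top view. Both bottles stand, with caps at crop (280,218) and (538,423), giving b1 ≈ (0.433,0.222) and b2 ≈ (0.572,0.321). I'll pick b1.

>>> play_rows --pt "0.4 -0.0415 -0.0972 0.05 0" --pt "0.4 -0.0415 -0.0972 0.1 0" --pt "0.4 -0.0415 -0.0972 0.15 0" --pt "0.4 -0.0415 -0.0972 0.17 0" --pt "0.4 -0.0415 -0.0972 0.17 0" --pt "0.4 -0.0415 -0.0972 0.17 0" --pt "0.4 -0.0415 -0.0972 0.17 0" --pt "0.4 -0.0415 -0.0972 0.17 0" --pt "0.4 -0.0415 -0.0972 0.17 0"

```text
time_s: 2.13
ee_pos: [0.4368, 0.2241, 0.1278]
orientation: [179.7, 0.2, 167.4]
wrist_force: [0.5, -0.1, -0.3]
grip_width: 0.602
finger_force: 0.0
```

```bash
python3 - <<'E'
from h import *
s=r.read_state();print(s["ee_pos"],s["orientation"],s["grip_width"])
c=r.camera_info("wrist");w=r.snapshot("wrist");cv2.imwrite("pics/w3.png",w)
hsv=cv2.cvtColor(w,cv2.COLOR_BGR2HSV).astype(int);H,S,V=hsv[...,0],hsv[...,1],hsv[...,2]
for ce,st in blobs(w,(S<60)&(V>110),100): print(ce,st)
print(proj(c,[(.433,.222,0),(.433,.222,.06)]), "tcp",proj(c,[s["ee_pos"]]))
# rack, tray from top
t=cv2.imread("pics/t2.png");ct=r.camera_info("top");hsv=cv2.cvtColor(t,cv2.COLOR_BGR2HSV).astype(int);H,S,V=hsv[...,0],hsv[...,1],hsv[...,2]
m=((abs(H-112)<14)&(S>120)&(V>60)).astype(np.uint8);m[:, :320]=0;m[:,365:]=0;m[:185]=0
P=np.argwhere(m)[:,::-1].astype(np.float32)
W=np.array([onz(ct,p,.028)[:2] for p in P],np.float32);print("rack",cv2.minAreaRect(W))
m=((S<70)&(V>150));m[:,:262]=0;m[:,306:]=0;m[:185]=0;m[250:]=0
P=np.argwhere(m)[:,::-1];W=np.array([onz(ct,p,.012)[:2] for p in P],np.float32);print("tray",cv2.minAreaRect(W))
E
```

```text
[0.43680037 0.22413948 0.12777207] [179.72884672   0.20260677 167.37933315] 0.602460761138459
[35.8 36.7] [   0    0  106   73 4143]
[443. 150.] [421 123  45  60 910]
[379.5 192.9] [ 350  163   60   59 2677]
[275.3 209.6] [ 260  186   32   47 1164]
[497.1 241.6] [479 215  36  48 667]
[ 63.5 292.9] [   0  237  120  133 9438]
[ 23.7 321.8] [  0 264  51 115 705]
[396.7 299.9] [384 290  25  21 365]
[[278.16235022 196.86214997]
 [277.48304843 218.10949024]] tcp [[281.55605222 265.82776536]]
rack ((0.5014511942863464, -0.21501323580741882), (0.17340898513793945, 0.06806774437427521), 9.638890266418457)
tray ((0.5101999044418335, -0.027097396552562714), (0.11501269042491913, 0.17664463818073273), 83.20387268066406)
```

View pics/w3.png

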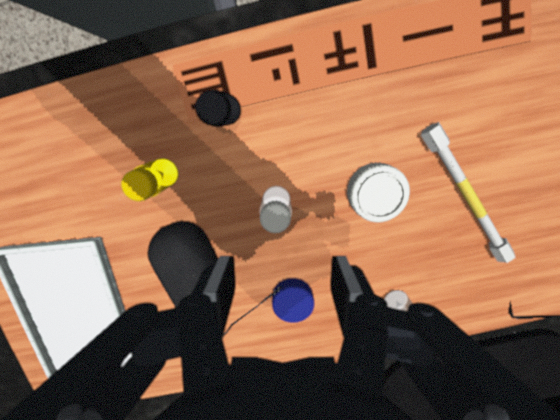

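b1's cap is at (275,216), where predicted to within about 2 mm and centred between the fingers. I'll descend and grip.

>>> play_rows --pt "0.4 0.002 -0.001 0.03 0" --pt "0.4 0.002 -0.001 0.06 0" --pt "0.4 0.002 -0.001 0.085 0" --pt "0.4 0.002 -0.001 0.096 0" --pt "0.4 0.002 -0.001 0.096 0" --pt "0.75 0.002 -0.001 0.096 0" --pt "1 0.002 -0.001 0.096 0" --pt "1 0.002 -0.001 0.096 0" --pt "1 0.002 -0.001 0.096 0" --pt "1 0.002 -0.001 0.096 0" --squeeze 25

```text
time_s: 3.02
ee_pos: [0.4345, 0.2218, 0.0307]
orientation: [179.8, 0.2, 167.2]
wrist_force: [-0.5, 0.2, 5.7]
grip_width: 0.308
finger_force: 24.7
```

>>> play_rows --pt "1 0 0 -0.02 0" --pt "1 0 0 -0.055 0" --pt "1 0 0 -0.09 0" --pt "1 -0.01 -0.015 -0.125 0" --pt "1 -0.025 -0.045 -0.14 0" --pt "1 -0.04 -0.075 -0.14 0" --pt "1 -0.057 -0.106 -0.14 0" --pt "1 -0.074 -0.138 -0.14 0" --pt "1 -0.09 -0.168 -0.14 0" --pt "1 -0.106 -0.196 -0.14 0"

```text
time_s: 3.85
ee_pos: [0.4925, 0.0038, 0.1693]
orientation: [180.0, 0.0, 167.2]
wrist_force: [0.0, 0.7, -0.7]
grip_width: 0.305
finger_force: 24.7
```

>>> play_rows --pt "1 -0.016 -0.03 0 -3" --pt "1 -0.032 -0.06 0 -6" --pt "1 -0.048 -0.09 0 -10" --pt "1 -0.064 -0.12 0 -14" --pt "1 -0.08 -0.15 0 -18" --pt "1 -0.094 -0.175 0 -21" --pt "1 -0.104 -0.195 0 -22.4" --pt "1 -0.104 -0.195 0 -22.4" --pt "1 -0.104 -0.195 0 -22.4"

```text
time_s: 4.6
ee_pos: [0.5504, -0.2093, 0.169]
orientation: [-180.0, -0.0, -170.6]
wrist_force: [-0.9, 0.3, 0.2]
grip_width: 0.302
finger_force: 24.7
```

```bash
python3 - <<'E'
from h import *
r.snapshot("wrist")
s=r.read_state();print(s["time_s"],s["ee_pos"],s["orientation"],s["grip_width"],s["joint_positions"].round(1))
c=r.camera_info("wrist");w=r.snapshot("wrist")
import pickle;pickle.dump(c,open("w4.pkl","wb"))
cv2.imwrite("pics/w4.png",w)
u=np.array([.986,.167])
for k in (-.052,0,.052):
    X=np.array([.5015,-.215])+k*u; p=proj(c,[(*X,.028)])[0];print(k,X,p)
E
```

```text
4.65 [ 0.55058475 -0.20722222  0.16873664] [ 1.79952484e+02 -4.39625914e-02 -1.70448921e+02] 0.30592437011546414 [-10.8  21.3  33.3 104.9 -13.7  57.9 127.6]
-0.052 [ 0.450228 -0.223684] [282.58472393  87.58868748]
0 [ 0.5015 -0.215 ] [282.67713132 146.34069292]
0.052 [ 0.552772 -0.206316] [282.759508   199.16296675]
```

View pics/w4.png

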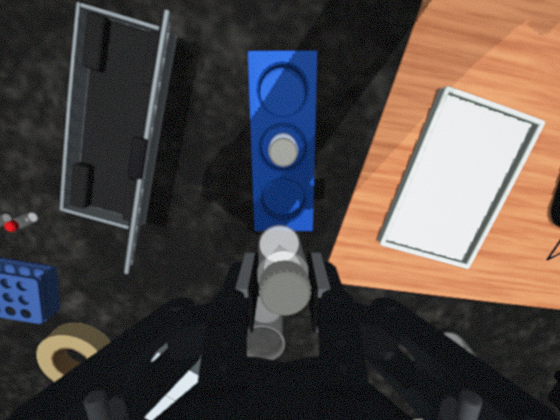

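The rack's far well is at (283,197) and its near well at (283,89), within about 2 mm of my estimate. The bottle is held upright at (284,265), so I'll lower it into the far well.

>>> play_rows --pt "1 -0.003 0.001 0.03 0" --pt "1 -0.003 0.001 0.06 0" --pt "1 -0.003 0.001 0.085 0" --pt "1 -0.003 0.001 0.105 0" --pt "1 -0.003 0.001 0.118 0" --pt "1 -0.003 0.001 0.126 0" --pt "1 -0.003 0.001 0.13 0" --pt "1 -0.003 0.001 0.132 0" --pt "1 -0.003 0.001 0.133 0" --pt "1 -0.003 0.001 0.133 0"

```text
time_s: 5.53
ee_pos: [0.5549, -0.206, 0.037]
orientation: [-180.0, 0.1, -170.4]
wrist_force: [0.1, -0.4, 0.0]
grip_width: 0.307
finger_force: 24.7
```

>>> play_rows --pt "1 0 0 0.0015 0" --pt "1 0 0 0.0025 0" --pt "1 0 0 0.003 0"

```text
time_s: 5.78
ee_pos: [0.5554, -0.2062, 0.0348]
orientation: [-180.0, 0.2, -170.4]
wrist_force: [-1.3, 0.6, 8.9]
grip_width: 0.308
finger_force: 24.9
```

>>> play_rows --pt "0.5 0 0 0 0" --pt "0.45 0 0 0 0" --pt "0.4 0 0 0 0" --pt "0.4 0 0 0 0" --pt "0.4 0 0 -0.02 0" --pt "0.4 0 0 -0.05 0" --pt "0.4 0 0 -0.085 0" --pt "0.4 0 0 -0.12 0" --pt "0.4 0 0 -0.13 0" --pt "0.4 0 0 -0.13 0"

```text
time_s: 6.62
ee_pos: [0.5567, -0.207, 0.167]
orientation: [-179.8, 0.4, -170.4]
wrist_force: [0.2, -0.7, -0.2]
grip_width: 0.596
finger_force: 0.0
```

```bash
python3 - <<'E'
from h import *
s=r.read_state();print(s["time_s"],s["ee_pos"],s["orientation"],s["grip_width"])
w=r.snapshot("wrist");cv2.imwrite("pics/w5.png",w)
c=r.camera_info("wrist")
print(proj(c,[(.5549,-.206,.028),(.5549,-.206,.062)]))
hsv=cv2.cvtColor(w,cv2.COLOR_BGR2HSV).astype(int);H,S,V=hsv[...,0],hsv[...,1],hsv[...,2]
m=(S<60)&(V>110);m[:,:230]=0;m[:,335:]=0
for ce,st in blobs(w,m,80): print(ce,st)
print("b2",shift((.572,.321,.13)))
E
```

```text
6.6167 [ 0.55674391 -0.20697003  0.1669706 ] [-179.83347758    0.43879956 -170.38161687] 0.59555230908111
[[282.51639649 197.52275311]
 [282.5183179  208.05737765]]
[284.  141.5] [270 126  29  32 711]
[281.5 197.3] [268 178  27  39 812]
[265.4 303.5] [250 290  32  28 697]
b2 [-0.10491507  0.51671866  0.03422107]
```

>>> play_rows --pt "0.4 -0.004 0.02 0 0" --pt "0.4 -0.012 0.06 0 0" --pt "0.4 -0.02 0.1 0 0" --pt "0.4 -0.028 0.14 0 0" --pt "0.4 -0.036 0.18 0 0" --pt "0.4 -0.044 0.22 0 0" --pt "0.4 -0.052 0.26 0 0" --pt "0.4 -0.061 0.3 0 0" --pt "0.4 -0.069 0.34 0 0" --pt "0.4 -0.076 0.375 0 0"

```text
time_s: 7.5
ee_pos: [0.5635, 0.1798, 0.1599]
orientation: [-180.0, -0.3, -170.2]
wrist_force: [0.3, 0.4, 0.3]
grip_width: 0.599
finger_force: 0.0
```

>>> play_rows --pt "0.4 -0.007 0.035 0.005 0" --pt "0.4 -0.014 0.07 0.01 0" --pt "0.4 -0.02 0.1 0.02 0" --pt "0.4 -0.026 0.13 0.03 0" --pt "0.4 -0.029 0.142 0.035 0" --pt "0.4 -0.029 0.142 0.035 0" --pt "0.4 -0.029 0.142 0.035 0"

```text
time_s: 8.08
ee_pos: [0.5696, 0.3201, 0.1257]
orientation: [-179.8, -0.2, -170.3]
wrist_force: [0.1, -1.5, 0.7]
grip_width: 0.602
finger_force: 0.0
```

```bash
python3 - <<'E'
from h import *
r.snapshot("wrist")
s=r.read_state();print(s["time_s"],s["ee_pos"],s["orientation"],s["joint_positions"].round(1))
c=r.camera_info("wrist");w=r.snapshot("wrist");cv2.imwrite("pics/w6.png",w)
hsv=cv2.cvtColor(w,cv2.COLOR_BGR2HSV).astype(int);H,S,V=hsv[...,0],hsv[...,1],hsv[...,2]
for nm,m in (("w",(S<60)&(V>110)),("b",(abs(H-118)<14)&(S>120)&(V>60))):
  for ce,st in blobs(w,m,150): print(nm,ce,st,onz(c,ce,.03).round(3))
print(proj(c,[(.572,.321,0),(.572,.321,.06)]))
E
```

```text
8.1333 [0.57096015 0.31822397 0.12681125] [-1.79812900e+02 -1.17257995e-01 -1.70495763e+02] [-49.6  29.6  21.9  96.5 -12.6  56.5  76.3]
w [384.2  34.8] [ 368    0   31   82 1349] [0.426 0.369 0.03 ]
w [301.6  52.4] [ 268   15   68   76 4028] [0.448 0.312 0.03 ]
w [407.  169.3] [396 133  25  66 965] [0.519 0.413 0.03 ]
w [284. 215.] [ 269  192   31   47 1195] [0.575 0.32  0.03 ]
w [ 13.8 303.3] [   0  277   35   58 1477] [0.711 0.071 0.03 ]
b [168.4 154.1] [ 143  130   53   50 2050] [0.539 0.219 0.03 ]
[[285.48203832 202.44291877]
 [286.05988949 224.65105857]]
```

View pics/w6.png

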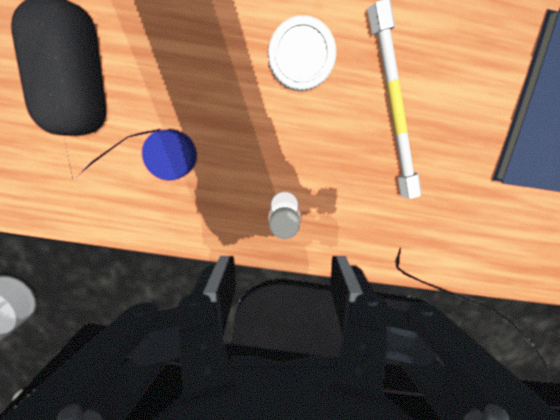

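b2 is at (285,223), as predicted. Descend and grip.

>>> play_rows --pt "0.4 -0.002 0.001 0.03 0" --pt "0.4 -0.002 0.001 0.06 0" --pt "0.4 -0.002 0.001 0.085 0" --pt "0.4 -0.002 0.001 0.096 0" --pt "0.4 -0.002 0.001 0.096 0" --pt "0.75 -0.002 0.001 0.096 0" --pt "1 -0.002 0.001 0.096 0" --pt "1 -0.002 0.001 0.096 0" --pt "1 -0.002 0.001 0.096 0" --pt "1 -0.002 0.001 0.096 0"

```text
time_s: 9.02
ee_pos: [0.5745, 0.3234, 0.0342]
orientation: [179.9, 0.2, -170.4]
wrist_force: [0.8, -1.1, 4.7]
grip_width: 0.305
finger_force: 24.9
```

```bash
python3 - <<'E'
from h import *
s=r.read_state();print(s["ee_pos"],s["orientation"])
print("near well",shift((.4505,-.2225,.168)))
E
```

```text
[0.57452258 0.32342034 0.03422012] [ 179.93578784    0.21635143 -170.36965577]
near well [ 0.21309563 -0.51732799 -0.13516536]
```

>>> play_rows --pt "1 0 0 -0.02 0" --pt "1 0 0 -0.055 0" --pt "1 0 0 -0.09 0" --pt "1 0.004 -0.01 -0.125 0" --pt "1 0.014 -0.035 -0.135 0" --pt "1 0.028 -0.07 -0.135 0" --pt "1 0.044 -0.108 -0.135 0" --pt "1 0.059 -0.145 -0.135 0" --pt "1 0.074 -0.182 -0.135 0" --pt "1 0.09 -0.219 -0.135 0"

```text
time_s: 9.85
ee_pos: [0.5201, 0.0905, 0.1675]
orientation: [180.0, 0.1, -170.3]
wrist_force: [1.4, -0.5, -0.6]
grip_width: 0.301
finger_force: 24.6
```

>>> play_rows --pt "1 0.015 -0.037 0 0" --pt "1 0.03 -0.074 0 0" --pt "1 0.045 -0.111 0 0" --pt "1 0.06 -0.148 0 0" --pt "1 0.075 -0.185 0 0" --pt "1 0.09 -0.22 0 0" --pt "1 0.105 -0.255 0 0" --pt "1 0.117 -0.284 0 0" --pt "1 0.123 -0.298 0 0" --pt "1 0.123 -0.298 0 0"

```text
time_s: 10.68
ee_pos: [0.4474, -0.2276, 0.1678]
orientation: [-179.9, 0.0, -170.9]
wrist_force: [0.2, 0.0, 0.5]
grip_width: 0.299
finger_force: 24.6
```

```bash
python3 - <<'E'
from h import *
r.snapshot("wrist");r.snapshot("wrist")
s=r.read_state();print(s["time_s"],s["ee_pos"],s["orientation"],s["grip_width"])
print("near well",shift((.4512,-.2237,.04)))
c=r.camera_info("wrist");w=r.snapshot("wrist");cv2.imwrite("pics/w7.png",w)
sc=r.snapshot("scene");cv2.imwrite("pics/s7.png",sc)
cv2.imwrite("pics/s7c.png",np.hstack([cv2.resize(sc[200:340,270:450],(540,420),interpolation=cv2.INTER_CUBIC),w[:420:,150:400]]))
E
```

```text
10.7833 [ 0.44918276 -0.22258421  0.16722565] [ 1.79966422e+02  4.30545585e-02 -1.70466932e+02] 0.30224408149111903
near well [-0.00170898 -0.00150903  0.12722611]
```

View pics/s7c.png

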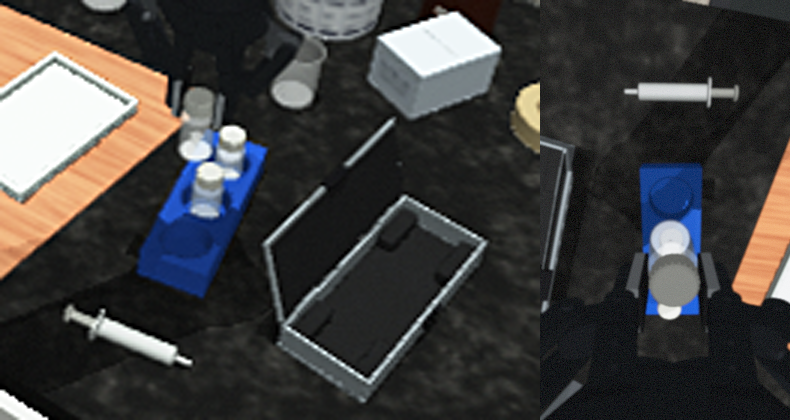

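The scene view shows b1 seated upright in the far well (crop 232,150), and the near well is clear. Lower b2 there.

>>> play_rows --pt "1 -0.002 -0.001 0.03 0" --pt "1 -0.002 -0.001 0.06 0" --pt "1 -0.002 -0.001 0.085 0" --pt "1 -0.002 -0.001 0.105 0" --pt "1 -0.002 -0.001 0.116 0" --pt "1 -0.002 -0.001 0.122 0" --pt "1 -0.002 -0.001 0.126 0" --pt "1 -0.002 -0.001 0.128 0" --pt "1 -0.002 -0.001 0.13 0" --pt "1 -0.002 -0.001 0.13 0"

```text
time_s: 11.72
ee_pos: [0.4527, -0.2232, 0.0382]
orientation: [-180.0, 0.1, -170.4]
wrist_force: [-0.3, 1.1, 1.5]
grip_width: 0.303
finger_force: 24.6
```

>>> play_rows --pt "1 0 0 0.001 0" --pt "1 0 0 0.0015 0" --pt "0.5 0 0 0.0015 0" --pt "0.4 0 0 0.0015 0" --pt "0.4 0 0 0.0015 0" --pt "0.4 0 0 0.0015 0" --pt "0.4 0 0 -0.02 0" --pt "0.4 0 0 -0.05 0" --pt "0.4 0 0 -0.085 0" --pt "0.4 0 0 -0.12 0"

```text
time_s: 12.55
ee_pos: [0.4502, -0.223, 0.1574]
orientation: [180.0, -0.2, -170.4]
wrist_force: [1.8, 0.1, -0.1]
grip_width: 0.603
finger_force: 0.0
```

>>> play_rows --pt "0.25 -0.012 0.03 0 0" --pt "0.25 -0.027 0.07 0 2" --pt "0.25 -0.04 0.105 0 4" --pt "0.25 -0.053 0.14 0 6" --pt "0.25 -0.066 0.175 0 8" --pt "0.25 -0.08 0.21 0 10" --pt "0.25 -0.093 0.245 0 12" --pt "0.25 -0.106 0.28 0 14" --pt "0.25 -0.12 0.315 0 16" --pt "0.25 -0.131 0.345 0 16.4"

```text
time_s: 13.38
ee_pos: [0.5228, 0.1421, 0.1568]
orientation: [180.0, 0.0, 173.3]
wrist_force: [0.4, 0.4, -0.3]
grip_width: 0.746
finger_force: 0.0
```

```bash
python3 - <<'E'
from h import *
s=r.read_state();print(s["time_s"],s["ee_pos"],s["orientation"],s["grip_width"])
print("blue",shift((.539,.213,.12)))
c=r.camera_info("wrist");w=r.snapshot("wrist");cv2.imwrite("pics/w8.png",w);t=r.snapshot("top");cv2.imwrite("pics/t8.png",t)
hsv=cv2.cvtColor(w,cv2.COLOR_BGR2HSV).astype(int);H,S,V=hsv[...,0],hsv[...,1],hsv[...,2]
for nm,m in (("b",(abs(H-118)<14)&(S>120)&(V>60)),):
  for ce,st in blobs(w,m,150): print(nm,ce,st,onz(c,ce,.019).round(3))
E
```

```text
13.3833 [0.52277846 0.14207876 0.15681785] [1.79958234e+02 4.38452435e-03 1.73270813e+02] 0.7463055670373288
blue [-0.00779666  0.0723066   0.03687117]
b [355.7 206.2] [ 337  186   38   41 1200] [0.54  0.214 0.019]
b [  9.2 260.4] [  0 223  29  65 986] [ 0.558 -0.164  0.019]
```

>>> play_rows --pt "0.25 -0.004 0.03 0.01 0" --pt "0.25 -0.0075 0.06 0.03 0" --pt "0.25 -0.0075 0.0715 0.06 0" --pt "0.25 -0.0075 0.0715 0.08 0" --pt "0.25 -0.0075 0.0715 0.09 0" --pt "0.25 -0.0075 0.0715 0.09 0" --pt "0.25 -0.0075 0.0715 0.09 0"

```text
time_s: 14.07
ee_pos: [0.5387, 0.2072, 0.0668]
orientation: [-179.9, -0.0, 173.1]
wrist_force: [0.8, 0.3, 0.5]
grip_width: 0.75
finger_force: 0.0
```

```bash
python3 - <<'E'
from h import *
s=r.read_state();print(s["time_s"],s["ee_pos"],s["orientation"],s["grip_width"])
c=r.camera_info("wrist");w=r.snapshot("wrist");cv2.imwrite("pics/w9.png",w)
hsv=cv2.cvtColor(w,cv2.COLOR_BGR2HSV).astype(int);H,S,V=hsv[...,0],hsv[...,1],hsv[...,2]
for nm,m in (("b",(abs(H-118)<14)&(S>120)&(V>60)),):
  for ce,st in blobs(w,m,150): print(nm,ce,st,onz(c,ce,.017).round(4))
print(proj(c,[(.539,.213,.019)]))
E
```

```text
14.0667 [0.53868151 0.20718914 0.06684985] [-1.79912890e+02 -2.82417961e-02  1.73112436e+02] 0.7497928285445651
b [290.1 233.3] [ 261  202   59   61 2716] [0.5409 0.2127 0.017 ]
[[290.29591286 231.82120169]]
```

>>> play_rows --pt "0.25 -0.001 0.004 0.025 0" --pt "0.25 -0.001 0.004 0.045 0" --pt "0.25 -0.001 0.004 0.056 0" --pt "0.25 -0.001 0.004 0.06 0" --pt "0.25 -0.001 0.004 0.06 0" --pt "0.6 -0.001 0.004 0.06 0" --pt "1 -0.001 0.004 0.06 0" --pt "1 -0.001 0.004 0.06 0" --pt "1 -0.001 0.004 0.06 0" --pt "1 -0.001 0.004 0.06 0" --squeeze 20

```text
time_s: 14.95
ee_pos: [0.5416, 0.2131, 0.0086]
orientation: [179.9, 0.1, 173.2]
wrist_force: [0.1, -0.6, 5.5]
grip_width: 0.486
finger_force: 20.6
```

>>> play_rows --pt "1 0 0 -0.01 0" --pt "1 0 0 -0.03 0" --pt "1 0 0 -0.06 0" --pt "1 0 0 -0.08 0" --pt "1 0 0 -0.08 0"

```text
time_s: 15.37
ee_pos: [0.5438, 0.2144, 0.0922]
orientation: [179.7, 0.4, 173.2]
wrist_force: [0.5, 0.2, 0.6]
grip_width: 0.492
finger_force: 20.4
```

```bash
python3 - <<'E'
from h import *
s=r.read_state();print(s["time_s"],s["ee_pos"],s["orientation"],s["grip_width"])
a=np.array([.993,-.118]);T=np.array([.510,-.027])
print("far",T+.037*a,shift((*(T+.037*a),.087)),"near",T-.037*a)
# tray refine with top picture t8 : corners of bright area
t=cv2.imread("pics/t8.png");ct=r.camera_info("top");hsv=cv2.cvtColor(t,cv2.COLOR_BGR2HSV).astype(int);S,V=hsv[...,1],hsv[...,2]
w=cv2.imread("pics/w4.png");import pickle;c=pickle.load(open("w4.pkl","rb"))
for q in ((444,89),(543,122),(468,267),(381,242)): print(onz(c,q,.015).round(3))
E
```

```text
15.3667 [0.54382134 0.21436064 0.09219247] [179.68152676   0.43674762 173.21777374] 0.4916878177122294
far [ 0.546741 -0.031366] [-0.03187804 -0.24368875  0.00408117] near [ 0.473259 -0.022634]
[ 0.424 -0.073  0.015]
[0.435 0.037 0.015]
[0.601 0.018 0.015]
[ 0.587 -0.091  0.015]
```

>>> play_rows --pt "1 -0.003 -0.02 0 0" --pt "1 -0.008 -0.055 0 0" --pt "1 -0.013 -0.095 0 0" --pt "1 -0.019 -0.135 0 0" --pt "1 -0.024 -0.175 0 0" --pt "1 -0.029 -0.21 0 0" --pt "1 -0.033 -0.235 0 0" --pt "1 -0.034 -0.244 0 0" --pt "1 -0.034 -0.244 0.01 0" --pt "1 -0.034 -0.244 0.03 0"

```text
time_s: 16.2
ee_pos: [0.5476, -0.0324, 0.0583]
orientation: [179.9, 0.3, 173.2]
wrist_force: [0.9, 1.0, 0.7]
grip_width: 0.489
finger_force: 20.4
```

>>> play_rows --pt "1 0 0 0.015 0" --pt "1 0 0 0.028 0" --pt "1 0 0 0.036 0" --pt "1 0 0 0.041 0" --pt "1 0 0 0.044 0" --pt "1 0 0 0.045 0" --pt "1 0 0 0.045 0" --pt "1 0 0 0.045 0"

```text
time_s: 16.87
ee_pos: [0.5456, -0.0325, 0.0126]
orientation: [179.9, 0.0, 173.3]
wrist_force: [-1.2, 2.1, 2.0]
grip_width: 0.488
finger_force: 20.6
```

>>> play_rows --pt "1 0 0 0.0005 0" --pt "0.45 0 0 0.0005 0" --pt "0.38 0 0 0.0005 0" --pt "0.38 0 0 0.0005 0" --pt "0.38 0 0 -0.01 0" --pt "0.38 0 0 -0.035 0" --pt "0.3 0 0 -0.07 0" --pt "0.25 0.01 0.025 -0.1 0" --pt "0.25 0.025 0.06 -0.11 0" --pt "0.25 0.042 0.1 -0.11 0"

```text
time_s: 17.7
ee_pos: [0.5196, 0.068, 0.1267]
orientation: [179.8, 0.5, 172.9]
wrist_force: [0.4, 1.6, -0.4]
grip_width: 0.751
finger_force: 0.0
```

>>> play_rows --pt "0.25 0.016 0.037 0 0" --pt "0.25 0.032 0.075 0 0" --pt "0.25 0.048 0.112 0 0" --pt "0.25 0.064 0.15 0 0" --pt "0.25 0.08 0.187 0 0" --pt "0.25 0.093 0.217 0 0" --pt "0.25 0.099 0.23 0.01 0" --pt "0.25 0.099 0.23 0.03 0" --pt "0.25 0.099 0.23 0.03 0"

```text
time_s: 18.45
ee_pos: [0.4417, 0.3085, 0.0891]
orientation: [-179.7, -0.2, 173.4]
wrist_force: [-0.9, -1.2, -0.1]
grip_width: 0.75
finger_force: 0.0
```

```bash
python3 - <<'E'
from h import *
r.snapshot("wrist")
s=r.read_state();print(s["time_s"],s["ee_pos"],s["orientation"],s["grip_width"])
c=r.camera_info("wrist");w=r.snapshot("wrist");cv2.imwrite("pics/w10.png",w)
hsv=cv2.cvtColor(w,cv2.COLOR_BGR2HSV).astype(int);H,S,V=hsv[...,0],hsv[...,1],hsv[...,2]
for ce,st in blobs(w,(S<60)&(V>110),300): print(ce,st,onz(c,ce,.02).round(4))
print(proj(c,[(.4445,.312,.02)]),shift((.4445,.312,.007)))
sc=r.snapshot("scene");cv2.imwrite("pics/s10.png",sc)
cv2.imwrite("pics/s10c.png",np.hstack([cv2.resize(sc[180:320,220:400],(463,360)),cv2.resize(w[:,80:460],(326,360))]))
E
```

```text
18.5 [0.44293754 0.30715014 0.09015712] [-1.79725167e+02 -1.67191840e-01  1.73231995e+02] 0.7504213342341473
[16.2  6.9] [  0   0  42  17 498] [0.2757 0.1528 0.02  ]
[365.7 180.4] [ 341  149   50   70 1188] [0.4181 0.3721 0.02  ]
[289.3 221.4] [ 256  190   67   64 3327] [0.4435 0.3125 0.02  ]
[424.2 286.3] [405 257  38  53 787] [0.5142 0.4182 0.02  ]
[  8.9 367.2] [  0 322  27  73 951] [0.562 0.025 0.02 ]
[[288.80755051 222.71852502]] [0.00032129 0.00534097 0.08421598]
```

View pics/s10c.png

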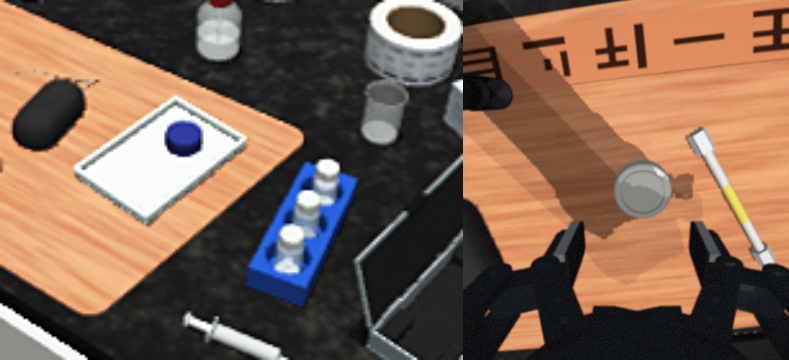

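Bottles stand in both wells (crop 327,180 and 290,250), and the blue cap lies flat in the tray at (184,138). The white cap is at wrist (289,221); grip it now.

>>> play_rows --pt "0.25 0.001 0.0045 0.03 0" --pt "0.25 0.001 0.0045 0.055 0" --pt "0.25 0.001 0.0045 0.074 0" --pt "0.25 0.001 0.0045 0.083 0" --pt "0.25 0.001 0.0045 0.083 0" --pt "0.5 0.001 0.0045 0.083 0" --pt "1 0.001 0.0045 0.083 0" --pt "1 0.001 0.0045 0.083 0" --pt "1 0.001 0.0045 0.083 0" --pt "1 0.001 0.0045 0.083 0"

```text
time_s: 19.43
ee_pos: [0.4449, 0.3145, 0.0101]
orientation: [179.9, 0.1, 173.2]
wrist_force: [0.3, -0.8, 2.9]
grip_width: 0.592
finger_force: 21.1
```

>>> play_rows --pt "1 0 0 -0.01 0" --pt "1 0 0 -0.03 0" --pt "1 0 0 -0.06 0" --pt "1 0 0 -0.09 0" --pt "1 0 0 -0.1 0"

```text
time_s: 19.85
ee_pos: [0.4467, 0.3155, 0.1139]
orientation: [179.7, 0.3, 173.2]
wrist_force: [1.5, 1.1, 0.4]
grip_width: 0.592
finger_force: 21.0
```

```bash
python3 - <<'E'
from h import *
s=r.read_state();print(s["time_s"],s["ee_pos"],s["orientation"],s["grip_width"])
print("near",shift((.4735,-.0226,.1)))
E
```

```text
19.85 [0.44669641 0.3155394  0.11394666] [179.65214269   0.28888384 173.21123952] 0.5917167337991626
near [-0.06651568 -0.33268076  0.01226265]
```

>>> play_rows --pt "1 -0.004 -0.02 0 0" --pt "1 -0.011 -0.055 0 0" --pt "1 -0.019 -0.095 0 0" --pt "1 -0.027 -0.135 0 0" --pt "1 -0.035 -0.175 0 0" --pt "1 -0.043 -0.215 0 0" --pt "1 -0.051 -0.255 0 0" --pt "1 -0.059 -0.29 0 0" --pt "1 -0.065 -0.318 0 0" --pt "1 -0.068 -0.331 0.01 0"

```text
time_s: 20.68
ee_pos: [0.474, -0.028, 0.1009]
orientation: [-180.0, 0.3, 172.9]
wrist_force: [1.1, 0.3, -0.1]
grip_width: 0.593
finger_force: 21.0
```

>>> play_rows --pt "1 0 0 0.02 0" --pt "1 0 0 0.04 0" --pt "1 0 0 0.058 0" --pt "1 0 0 0.07 0" --pt "1 0 0 0.077 0" --pt "1 0 0 0.082 0" --pt "1 0 0 0.085 0" --pt "1 0 0 0.086 0" --pt "1 0 0 0.086 0"

```text
time_s: 21.43
ee_pos: [0.4727, -0.0228, 0.014]
orientation: [179.9, -0.0, 173.2]
wrist_force: [-2.4, -0.4, 5.2]
grip_width: 0.592
finger_force: 21.5
```

>>> play_rows --pt "0.4 0 0 0 0" --pt "0.3 0 0 0 0" --pt "0.28 0 0 0 0" --pt "0.28 0 0 0 0" --pt "0.28 0 0 -0.01 0" --pt "0.28 0 0 -0.035 0" --pt "0.3 0 0 -0.07 0" --pt "0.4 0.004 0.02 -0.1 0" --pt "0.4 0.01 0.055 -0.12 0" --pt "0.4 0.017 0.095 -0.13 0"

```text
time_s: 22.27
ee_pos: [0.4695, 0.072, 0.147]
orientation: [179.8, 0.4, 172.8]
wrist_force: [1.2, 1.0, -1.2]
grip_width: 0.601
finger_force: 0.0
```

>>> play_rows --pt "0.4 0.007 0.038 0 -4" --pt "0.4 0.014 0.076 0 -8" --pt "0.4 0.021 0.114 0 -12" --pt "0.4 0.028 0.152 0 -16" --pt "0.4 0.035 0.19 0 -20" --pt "0.4 0.042 0.228 0 -24" --pt "0.4 0.048 0.262 0 -28" --pt "0.4 0.051 0.29 0 -32" --pt "0.4 0.053 0.307 0 -32" --pt "0.4 0.053 0.307 0 -32"

```text
time_s: 23.1
ee_pos: [0.4487, 0.3906, 0.1437]
orientation: [179.8, 0.1, -154.3]
wrist_force: [-0.1, 0.6, -0.6]
grip_width: 0.602
finger_force: 0.0
```

```bash
python3 - <<'E'
from h import *
r.snapshot("wrist");r.snapshot("wrist")
s=r.read_state();print(s["time_s"],s["ee_pos"],s["orientation"],s["grip_width"])
c=r.camera_info("wrist");w=r.snapshot("wrist");cv2.imwrite("pics/w11.png",w)
hsv=cv2.cvtColor(w,cv2.COLOR_BGR2HSV).astype(int);H,S,V=hsv[...,0],hsv[...,1],hsv[...,2]
for ce,st in blobs(w,(abs(H-28)<6)&(S>120)&(V>100),100): print("y",ce,st,onz(c,ce,.008).round(4))
for ce,st in blobs(w,(S<60)&(V>110),300): print("w",ce,st,onz(c,ce,.008).round(4))
sc=r.snapshot("scene");cv2.imwrite("pics/s11.png",sc)
cv2.imwrite("pics/s11c.png",np.hstack([cv2.resize(sc[180:320,220:400],(463,360)),cv2.resize(w[:,80:460],(326,360))]))
E
```

```text
23.2 [0.4502546  0.38432524 0.14315966] [-1.79942336e+02 -1.16778366e-02 -1.54701799e+02] 0.598366345892785
y [32.9  9.3] [  0   0  56  24 864] [0.3902 0.1227 0.008 ]
y [287.  223.2] [283 203   9  41 357] [0.472  0.3992 0.008 ]
w [489.8  40.8] [  351     0   209   125 12818] [0.2473 0.4849 0.008 ]
w [287.2 166.2] [278 141  19  62 794] [0.4199 0.3745 0.008 ]
w [287.2 272.4] [279 244  17  51 576] [0.5225 0.4235 0.008 ]
w [497.4 291.3] [ 456  253   81   82 2913] [0.4451 0.647  0.008 ]
```

View pics/s11c.png

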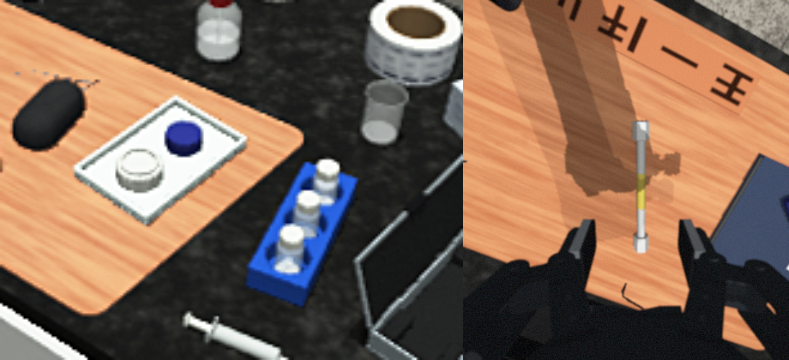

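Both caps lie flat side by side in the tray (crop 140,168 and 184,138). The column runs vertically between the fingers at wrist (287,223). Grip it.

>>> play_rows --pt "0.4 -0.012 0.002 0.03 0" --pt "0.4 -0.0255 0.004 0.06 0" --pt "0.4 -0.0255 0.004 0.09 0" --pt "0.4 -0.0255 0.004 0.115 0" --pt "0.4 -0.0255 0.004 0.13 0" --pt "0.4 -0.0255 0.004 0.137 0" --pt "0.4 -0.0255 0.004 0.138 0" --pt "0.4 -0.0255 0.004 0.138 0" --squeeze 60

```text
time_s: 23.97
ee_pos: [0.4726, 0.3977, 0.0054]
orientation: [-180.0, 0.0, -154.9]
wrist_force: [0.4, 0.3, 0.6]
grip_width: 0.601
finger_force: 0.0
```

>>> play_rows --pt "0.7 0 0 0 0" --pt "0.85 0 0 0 0" --pt "1 0 0 0 0" --pt "1 0 0 0 0" --pt "1 0 0 0 0" --pt "1 0 0 0 0" --pt "1 0 0 0 0"

```text
time_s: 24.55
ee_pos: [0.4725, 0.3998, 0.0065]
orientation: [179.9, 0.1, -154.7]
wrist_force: [-0.4, 0.2, 6.0]
grip_width: 0.072
finger_force: 58.9
```

The width reads 6 mm where a 9.6 mm rod should be, so the tips may be pinching it high. I'll regrip lower.

>>> play_rows --pt "0.7 0 0 0 0" --pt "0.6 0 0 0 0" --pt "0.6 0 0 0.002 0" --pt "0.6 0 0 0.004 0" --pt "0.6 0 0 0.004 0" --pt "0.8 0 0 0.004 0" --pt "1 0 0 0.004 0" --pt "1 0 0 0.004 0" --pt "1 0 0 0.004 0" --pt "1 0 0 0.004 0"

```text
time_s: 25.38
ee_pos: [0.4717, 0.3988, 0.0008]
orientation: [-180.0, -0.0, -154.8]
wrist_force: [-0.8, -0.1, -0.8]
grip_width: 0.084
finger_force: 58.6
```

>>> play_rows --pt "1 0 0 -0.01 0" --pt "1 0 0 -0.03 0" --pt "1 0 0 -0.06 0" --pt "1 0 0 -0.09 0" --pt "1 0 0 -0.12 0" --pt "1 0.01 0 -0.15 0" --pt "1 0.02 0 -0.175 0" --pt "1 0.03 0 -0.19 0" --pt "1 0.03 0 -0.195 0" --pt "1 0.03 0 -0.195 0"

```text
time_s: 26.22
ee_pos: [0.4453, 0.3868, 0.198]
orientation: [179.9, 0.2, -154.7]
wrist_force: [0.2, -0.6, -2.3]
grip_width: 0.083
finger_force: 58.6
```

```bash
python3 - <<'E'
from h import *
import pickle
s=r.read_state();print(s["time_s"],s["ee_pos"],s["orientation"],s["grip_width"],s["wrist_force"],s["wrist_torque"])
w=r.snapshot("wrist");cv2.imwrite("pics/w12.png",w);sc=r.snapshot("scene");cv2.imwrite("pics/s12.png",sc)
cv2.imwrite("pics/s12c.png",np.hstack([cv2.resize(sc[60:230,60:280],(466,360)),cv2.resize(w[:,80:460],(326,360))]))
c=pickle.load(open("w4.pkl","rb"))
for q in ((78,4),(61,211),(130,228)): print(onz(c,q,.026).round(3))
print("case view",shift((.43,-.36,.2)))
E
```

```text
26.2167 [0.44528342 0.38678452 0.19801465] [ 179.89023052    0.20653086 -154.7488775 ] 0.0826863363510174 [ 0.20217147 -0.5815469  -2.27662909] [ 0.01489839 -0.08942456  0.03033922]
[ 0.411 -0.408  0.026]
[ 0.604 -0.432  0.026]
[ 0.611 -0.359  0.026]
case view [ 0.33098781 -0.66841388 -0.00426913]
```

View pics/s12c.png

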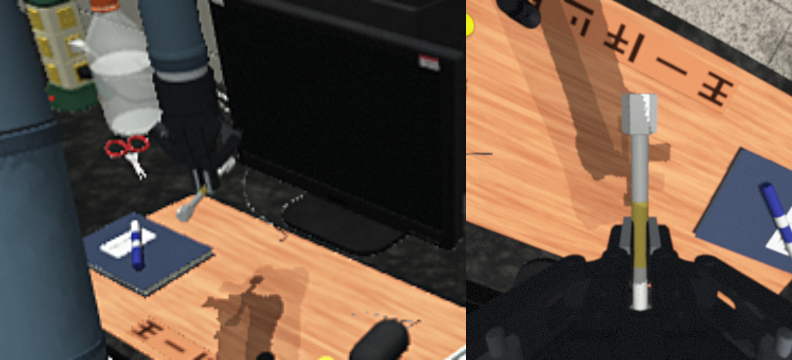

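The column hangs at mid-length in the fingers. I'll check that it's level against the projection while working out the route.

```bash
python3 - <<'E'
from h import *
c=r.camera_info("wrist");s=r.read_state();print(s["ee_pos"])
w=r.snapshot("wrist");cv2.imwrite("pics/w13.png",w)
y=np.radians(s["orientation"][2]);x=np.array([np.cos(y),np.sin(y),0]);g=s["ee_pos"]+[0,0,.008]
for tilt in (-10,-5,0,5,10):
    a=np.radians(tilt);d=x*np.cos(a)+np.array([0,0,1])*np.sin(a)
    print(tilt,proj(c,[g+.0815*d,g+.065*d,g-.065*d,g-.0815*d]).round(1).tolist())
hsv=cv2.cvtColor(w,cv2.COLOR_BGR2HSV).astype(int);H,S,V=hsv[...,0],hsv[...,1],hsv[...,2]
m=(S<60)&(V>90);m[:,:240]=0;m[:,330:]=0;m[:70]=0
for ce,st in blobs(w,m,60): print(ce,st)
E
```

```text
[0.44449321 0.38573086 0.19513145]
-10 [[283.2, 109.9], [283.2, 144.8], [283.2, 385.4], [283.3, 411.2]]
-5 [[283.2, 107.5], [283.2, 144.4], [283.2, 377.9], [283.2, 401.0]]
0 [[283.2, 106.3], [283.2, 145.0], [283.2, 370.1], [283.2, 390.8]]
5 [[283.3, 106.5], [283.3, 146.8], [283.2, 362.2], [283.2, 380.6]]
10 [[283.3, 108.5], [283.3, 150.0], [283.1, 354.2], [283.1, 370.4]]
[282.  160.4] [ 261  109   42  127 3441]
[266.6 263.2] [262 253   9  22  71]
[265.6 284.7] [260 272  11  24 102]
[299.  287.1] [295 280  11  16  77]
[282.8 338.1] [273 312  21  51 804]
```

The far end hangs about 10° low. It should level out when it's set on the floor of the case. I'll carry it over high.

>>> play_rows --pt "1 0.008 -0.018 0 2" --pt "1 0.02 -0.05 0 5" --pt "1 0.035 -0.085 0 8.5" --pt "1 0.05 -0.12 0 12" --pt "1 0.066 -0.155 0 15.5" --pt "1 0.081 -0.19 0 19" --pt "1 0.096 -0.227 0 22.5" --pt "1 0.111 -0.264 0 26" --pt "1 0.127 -0.3 0 29.5" --pt "1 0.142 -0.337 0 32.3"

```text
time_s: 27.2
ee_pos: [0.4588, 0.0185, 0.1946]
orientation: [-179.9, -0.1, 172.8]
wrist_force: [1.2, -0.5, -1.5]
grip_width: 0.082
finger_force: 58.7
```

>>> play_rows --pt "1 -0.009 -0.038 0 0" --pt "1 -0.018 -0.076 0 0" --pt "1 -0.027 -0.114 0 0" --pt "1 -0.036 -0.152 0 0" --pt "1 -0.045 -0.19 0 0" --pt "1 -0.054 -0.228 0 0" --pt "1 -0.063 -0.264 0 0" --pt "1 -0.071 -0.298 0 0" --pt "1 -0.078 -0.325 0 0" --pt "1 -0.084 -0.35 0 0"

```text
time_s: 28.03
ee_pos: [0.4991, -0.3395, 0.194]
orientation: [-179.9, -0.2, 172.8]
wrist_force: [0.3, 0.1, -1.9]
grip_width: 0.082
finger_force: 58.7
```

>>> play_rows --pt "1 -0.005 -0.02 0 0" --pt "1 -0.0085 -0.035 0 0" --pt "1 -0.01 -0.0415 0 0" --pt "1 -0.01 -0.0415 0 0" --pt "1 -0.01 -0.0415 0 0"

```text
time_s: 28.45
ee_pos: [0.5045, -0.3787, 0.1946]
orientation: [179.9, -0.1, 172.9]
wrist_force: [0.3, -0.0, -1.2]
grip_width: 0.08
finger_force: 58.7
```

```bash
python3 - <<'E'
from h import *
import pickle
r.snapshot("wrist");r.snapshot("wrist")
s=r.read_state();print(s["time_s"],s["ee_pos"],s["orientation"],s["grip_width"],s["joint_positions"].round(1))
c=r.camera_info("wrist");w=r.snapshot("wrist");cv2.imwrite("pics/w14.png",w);pickle.dump(c,open("w14.pkl","wb"))
a=np.array([.9925,-.123]);b=np.array([.123,.9925]);C=np.array([.5125,-.380])
for sx in(-1,1):
  for sy in (-1,1): print("corner",sx,sy,proj(c,[(*(C+sx*.04*b+sy*.098*a),.026)])[0].round(1))
E
```

```text
28.55 [ 0.50534838 -0.37743204  0.19509445] [ 1.79897175e+02 -7.35198728e-02  1.73046199e+02] 0.08370954086576883 [ -2.1  27.7  46.   97.9 -21.9  63.9 133.6]
corner -1 -1 [240.2 102.3]
corner -1 1 [247.1 275.5]
corner 1 -1 [320.1 102.4]
corner 1 1 [313.6 275.5]
```

View pics/w14.png

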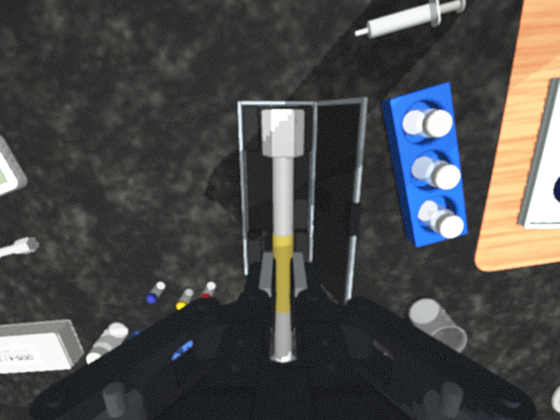

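The near rim corners at (238,101) and (319,102) match the predictions to 1-2 px. The column sits inside the bay outline with the lid standing on the right at (360,200). Lower.

>>> play_rows --pt "1 -0.0075 -0.003 0.01 0" --pt "1 -0.0075 -0.003 0.035 0" --pt "1 -0.0075 -0.003 0.065 0" --pt "1 -0.0075 -0.003 0.095 0" --pt "1 -0.0075 -0.003 0.12 0" --pt "1 -0.0075 -0.003 0.137 0" --pt "1 -0.0075 -0.003 0.145 0" --pt "1 -0.0075 -0.003 0.145 0"

```text
time_s: 29.27
ee_pos: [0.5113, -0.3806, 0.0487]
orientation: [179.8, -0.2, 173.0]
wrist_force: [-0.9, 0.6, -1.6]
grip_width: 0.084
finger_force: 58.7
```

>>> play_rows --pt "1 0 0 0.004 0" --pt "1 0 0 0.009 0" --pt "1 0 0 0.013 0" --pt "1 0 0 0.017 0" --pt "1 0 0 0.021 0" --pt "1 0 0 0.024 0" --pt "1 0 0 0.026 0"

```text
time_s: 29.85
ee_pos: [0.512, -0.3832, 0.0245]
orientation: [180.0, -0.0, 172.9]
wrist_force: [-0.7, -0.3, -1.7]
grip_width: 0.082
finger_force: 58.7
```

```bash
python3 - <<'E'
from h import *
s=r.read_state();print(s["time_s"],s["ee_pos"],s["wrist_force"],s["wrist_torque"],s["grip_width"])
w=r.snapshot("wrist");cv2.imwrite("pics/w15.png",w);sc=r.snapshot("scene");cv2.imwrite("pics/s15.png",sc)
cv2.imwrite("pics/s15c.png",np.hstack([cv2.resize(sc[215:345,330:460],(400,400),interpolation=cv2.INTER_CUBIC),w[20:420,80:460]]))
E
```

```text
29.85 [ 0.5119804  -0.38319782  0.02454509] [-0.69934958 -0.2843372  -1.69835342] [-0.00571751  0.02617778 -0.02897526] 0.0815078295219986
```

View pics/s15c.png

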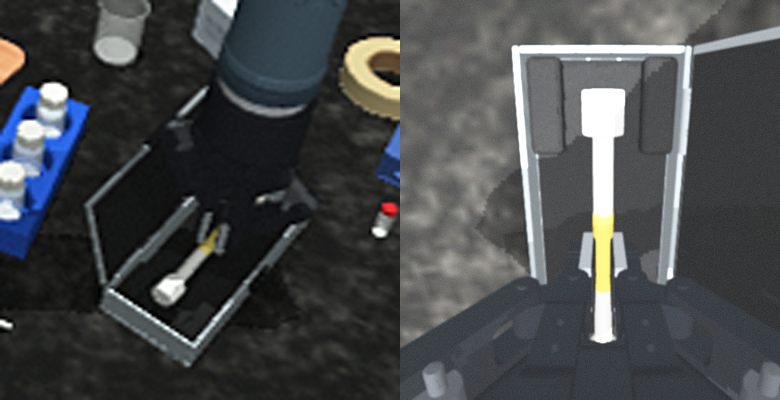

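The column is centred between the foam blocks with clearance on both sides. Continue down slowly.

>>> play_rows --pt "1 0 0 0.003 0" --pt "1 0 0 0.006 0" --pt "1 0 0 0.009 0" --pt "1 0 0 0.012 0" --pt "1 0 0 0.014 0" --pt "1 0 0 0.014 0" --squeeze 30

```text
time_s: 30.45
ee_pos: [0.5117, -0.3829, 0.0102]
orientation: [180.0, -0.1, 172.9]
wrist_force: [-0.4, 0.4, -1.6]
grip_width: 0.08
finger_force: 58.7
```

>>> play_rows --pt "1 0 0 0.002 0" --pt "1 0 0 0.004 0" --pt "1 0 0 0.005 0" --pt "1 0 0 0.0055 0" --pt "1 0 0 0.0055 0" --squeeze 20

```text
time_s: 30.87
ee_pos: [0.512, -0.3832, 0.0053]
orientation: [180.0, -0.0, 172.9]
wrist_force: [0.3, -0.6, -2.2]
grip_width: 0.082
finger_force: 58.7
```

```bash
python3 - <<'E'
from h import *
s=r.read_state();print(s["time_s"],s["ee_pos"],s["wrist_force"],s["wrist_torque"],s["grip_width"])
c=r.camera_info("wrist");w=r.snapshot("wrist");cv2.imwrite("pics/w16.png",w)
y=np.radians(s["orientation"][2]);x=np.array([np.cos(y),np.sin(y),0]);g=s["ee_pos"].copy();g[2]=.012
for tilt in (0,5,10):
    a=np.radians(tilt);d=x*np.cos(a)+np.array([0,0,1])*np.sin(a)
    print(tilt,proj(c,[g+.0815*d,g+.065*d,g-.0815*d]).round(1).tolist())
hsv=cv2.cvtColor(w,cv2.COLOR_BGR2HSV).astype(int);H,S,V=hsv[...,0],hsv[...,1],hsv[...,2]
m=(S<60)&(V>150);m[:,:255]=0;m[:,312:]=0;m[:85]=0
for ce,st in blobs(w,m,60): print(ce,st)
E
```

```text
30.8667 [ 0.51202453 -0.38322637  0.00529272] [ 0.29365617 -0.55477872 -2.20976656] [-0.01402315  0.00114472 -0.01330789] 0.08214665772089179
0 [[281.5, 106.4], [281.5, 144.8], [281.9, 389.0]]
5 [[281.4, 106.6], [281.5, 146.6], [281.9, 378.9]]
10 [[281.4, 108.6], [281.5, 149.7], [281.9, 368.8]]
[282.6 160.5] [ 260  108   46  130 3864]
[266.2 272.9] [259 252  14  45 467]
[298.7 273. ] [292 252  15  46 467]
[282.7 338.2] [271 311  25  53 927]
```

>>> play_rows --pt "1 0 0 0.0005 0" --pt "1 0 0 0.001 0" --pt "1 0 0 0.0015 0" --pt "1 0 0 0.0015 0"

```text
time_s: 31.25
ee_pos: [0.5123, -0.3835, 0.0048]
orientation: [180.0, 0.0, 172.9]
wrist_force: [-1.2, 1.1, 4.5]
grip_width: 0.079
finger_force: 59.3
```

Contact at the expected height, so the column is level on the floor. Release and rise.

>>> play_rows --pt "0.85 0 0 0 0" --pt "0.75 0 0 0 0" --pt "0.7 0 0 0 0" --pt "0.7 0 0 0 0" --pt "0.7 0 0 -0.01 0" --pt "0.7 0 0 -0.035 0" --pt "0.7 0 0 -0.07 0" --pt "0.7 0 0 -0.11 0" --pt "0.7 0 0 -0.15 0" --pt "0.7 0 0 -0.18 0"

```text
time_s: 32.08
ee_pos: [0.5127, -0.3836, 0.1878]
orientation: [-180.0, 0.2, 172.9]
wrist_force: [1.1, -1.0, -0.3]
grip_width: 0.297
finger_force: 0.0
```

```bash
python3 - <<'E'
from h import *
r.snapshot("wrist")
s=r.read_state();print(s["time_s"],s["ee_pos"],s["orientation"],s["wrist_force"],s["grip_width"])
w=r.snapshot("wrist");cv2.imwrite("pics/w17.png",w);sc=r.snapshot("scene");cv2.imwrite("pics/s17.png",sc)
cv2.imwrite("pics/s17c.png",np.hstack([cv2.resize(sc[215:345,330:460],(400,400),interpolation=cv2.INTER_CUBIC),w[20:420,80:460]]))
E
```

```text
32.1333 [ 0.5156559  -0.38657636  0.19416106] [-179.73244816    0.71139331  172.92143719] [ 0.31377275 -1.94397568  4.42253495] 0.3034528211385033
```

View pics/s17c.png

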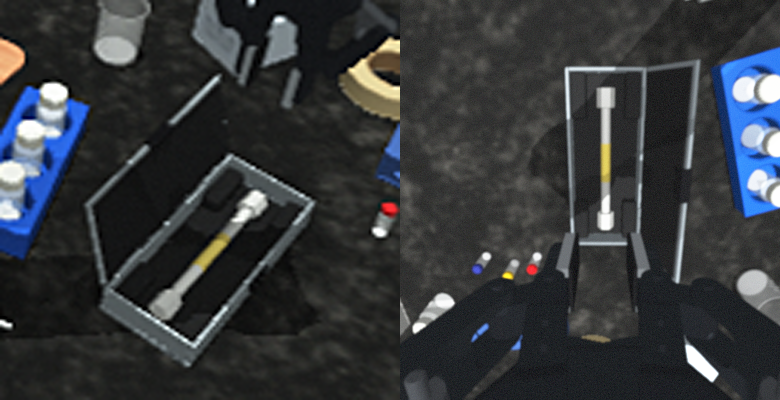

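The column lies flat in the bay, clear of the foam, with the lid standing at wrist crop (690,150). I'll bring shut fingers over behind the lid, lower them and push towards -y.

>>> play_rows --pt "1 0 0.02 0 0" --pt "1 0 0.05 0 0" --pt "1 0 0.08 0 0" --pt "1 0 0.098 0 0" --pt "1 0 0.098 0 0" --pt "1 0 0.098 0.02 0" --pt "1 0 0.098 0.05 0" --pt "1 0 0.098 0.08 0" --pt "1 0 0.098 0.098 0" --pt "1 0 0.098 0.098 0"

```text
time_s: 33.07
ee_pos: [0.5192, -0.2834, 0.0801]
orientation: [179.8, -0.7, 172.9]
wrist_force: [-0.6, 0.4, -0.3]
grip_width: -0.005
finger_force: 0.0
```

>>> play_rows --pt "1 0 -0.008 0 0" --pt "1 0 -0.016 0 0" --pt "1 0 -0.024 0 0" --pt "1 0 -0.032 0 0" --pt "1 0 -0.04 0 0" --pt "1 0 -0.048 0 0" --pt "1 0 -0.055 0 0" --pt "1 0 -0.061 0 0" --pt "1 0 -0.066 0 0" --pt "1 0 -0.068 0 0"

```text
time_s: 33.9
ee_pos: [0.5153, -0.3548, 0.086]
orientation: [-180.0, -0.0, 172.9]
wrist_force: [-0.2, -0.2, -0.5]
grip_width: -0.005
finger_force: 0.0
```

>>> play_rows --pt "1 0 0 0 0" --pt "1 0 0 0 0" --pt "1 0 0 0 0" --pt "1 0 0 0 0" --pt "1 0 0 0 0" --pt "1 0 0 -0.03 0" --pt "1 0 0.01 -0.06 0" --pt "1 0 0.03 -0.09 0" --pt "1 0.03 0.06 -0.12 0" --pt "1 0.05 0.08 -0.14 0"

```text
time_s: 34.73
ee_pos: [0.4786, -0.2694, 0.2254]
orientation: [-179.9, 0.1, 173.0]
wrist_force: [-1.0, 0.9, 2.7]
grip_width: -0.001
finger_force: 0.0
```

```bash
python3 - <<'E'
from h import *
for k in range(8): r.snapshot("wrist")
s=r.read_state();print(s["time_s"],s["ee_pos"],s["orientation"],s["wrist_force"],abs(s["dq"]).max())
t=r.snapshot("top");sc=r.snapshot("scene");cv2.imwrite("pics/s18.png",sc)
cv2.imwrite("pics/s18c.png",np.hstack([cv2.resize(sc[170:350,190:460],(480,320),interpolation=cv2.INTER_CUBIC),cv2.resize(t[170:290,255:425],(320,320))[:, :]]))
E
```

```text
35.1333 [ 0.47715339 -0.27104269  0.22287345] [-1.79925543e+02 -1.32573824e-01  1.72844971e+02] [0.40093121 0.34294634 0.09179705] 0.30216365448576143
```

View pics/s18c.png

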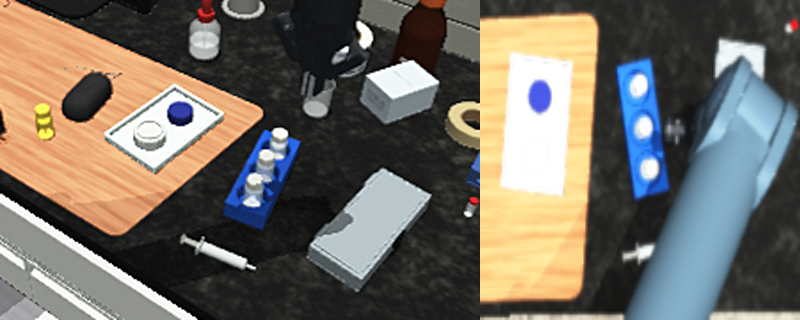

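The lid is shut flat at (370,228), both bottles are upright in the rack, both caps are flat in the tray, and the beaker and dropper bottle haven't moved. The arm is touching nothing, so I'm handing in.

```bash
python3 -c "
from cell import r
print(r.sign_off())"
```

```text
the job is handed in; nothing more can be done
None
```

The job is handed in at about 35 s: both bottles stand upright in the rack's empty wells, both caps lie flat side by side in the tray, and the column is in its case with the lid shut; the beaker and dropper bottle were left alone.

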